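# Third hand: press a rack end panel against the sprung fence

## Task

Be my third hand while I screw this rack end panel: first turn the jig's black clamp bar crosswise to free the sprung fence, then stand the loose wooden panel upright on the jig's board between the rails. Push it flat against the fence until the fence's pointers stand between the two lines on the rails (about ten newtons), and finish while still holding it pressed steadily like that. Leave the cup, matchbox, egg timer and small bowl where they are.

Things in the scene. Friction and masses are not known exactly. Their poses are not given: they have to be found in the camera images.
- jig: Fixed assembly jig: plywood board 15 mm thick, x -70 to +135, y -95 to +95 mm; two aluminium rails along its sides (y = -82 and +82, 14 mm wide, 12 mm high above the board, x -70 to +70), 150 mm clear between them; wooden sprung fence across; black clamp bar behind it. Origin: on the table, under the middle of the resting fence's front face. +x: push direction, to the fence; +z up.
- board (a point): Middle of the free part of the jig's board, on its top face (15 mm above the table), 35 mm before the resting fence (jig x -35 mm, y 0), between the rails: the panel is stood here; axes as the jig.
- gauge (a point): Midway between the two thin black lines across the top of the jig's left rail (jig x 20.5, y 82 mm, 27 mm above the table); lines at jig x 16.5 and 24.5 mm, the same on the other rail. At each end of the fence a thin dark pointer lies over the rail: at jig x 8 mm at rest, so it needs about 12.5 mm of travel.
- fence: Wooden sprung fence plate: 16 mm thick (x), 146 wide (y), 34 high, upper edge 51 mm above the table. At rest its origin and axes are the jig's: front face at x = 0. Pushed, it slides along the jig's +x, up to 24 mm; spring 800 N/m, no preload (10 N at 12.5 mm); pointers between the lines from 8.5 to 16.5 mm. While the clamp bar lies in line behind it, it moves only 2 or 3 mm.
- clamp_bar (a joint): Angle of the clamp bar, rad, about the vertical, counter-clockwise positive from above. 0: along the jig's x, its end blocks the fence (locked); starts within 0.2 of 0. At +1.57 or -1.57 it lies crosswise and the fence is free; either way will do. Stops at +-1.66. Light friction (0.05 N m); stays where left.
- clamp_grip (a point): On the clamp bar's vertical pivot axis, 55 mm above the table, 98 mm from the jig's origin along its +x; point x axis along the bar. Here is its upright grip ridge: 40 mm long (along the bar), 12 mm thick, top 61 mm above the table. The bar below is 72 mm long, 16 mm wide, its top 33 mm above the table.
- panel: Loose pale wooden rack end panel, standing on its long edge on the table, to the robot's left: 20 mm thick (x), 130 mm wide (y), 85 mm high (z), about 0.22 kg. Origin: centre of its underside. Same both ways round. On the jig's board its top is 100 mm above the table, 49 mm above the fence's upper edge: grip it there.
- cup: Small china cup, bystander, 62 x 88 x 50 mm, origin at the middle of its underside.
- matchbox: Matchbox, bystander, 36 x 56 x 16 mm, origin at the middle of its underside.
- egg_timer: Turquoise egg timer, bystander, 63 mm across, 58 mm high, origin at the middle of its underside.
- dip_bowl: Small dark bowl, bystander, 90 mm across, 35 mm high, origin at the middle of its underside.

How it is judged:
By the outcome, as a careful person would: the job done as asked, in the order asked, and still so for the second after the job is handed in, while the arm keeps its last pose, push and grip.
It also fails if it takes over 61 s, if anything falls off the work surface, if the arm or the gripper's body presses on something with over 40 N, if the wrist force passes 120 N, or if a joint passes its speed limit or range.

## Robot

A 6-joint arm with a two-finger parallel gripper is mounted at the origin on a cart in front of the work surface, level with it; the furniture and walls round the work are solid. World frame = base frame: x ahead of the robot, y to its left, z up, the work surface at z = 0. Lengths are in m, angles in rad, forces in N, time in s.
With the tool pointing down it reaches from about 0.375 to 0.75 m from the base axis. Payload 9 kg.
Tool frame: the origin (TCP) lies at the very end of the fingers, on their centre line; the grasp point (between the pads) lies 19 mm behind it; z points along the fingers, y is the line along which they close (so a half turn about z gives the same grasp; the last joint's range is limited). The gripper opens to 85 mm and grips with 20 to 120 N. Pads are 22 mm wide; open, the fingers measure 114 mm over their backs; the gripper's body (76 mm by 85 mm) begins 54 mm behind the grasp point. The pads swing forward as they close: fully open they stand 13 mm farther back than shut.
Start: joints at [0.963, 0.104, 0.097, 1.564, 0, 1.353], TCP at [0.228, 0.555, 0.231] pointing down, gripper open.
Joint ranges: [-2.99, 2.99], [-0.84, 1.86], [-1.1, 1.16], [-1.84, 2.11], [-1.51, 1.56], [-3.14, 3.14]. Speed limits (rad/s): [2.22, 2.22, 2.57, 3.14, 3.14, 3.14].

## Interface

Orientations are given as a unit quaternion [w, x, y, z].
In Python, from rig import * gives the robot as it stands.
- The arm moves only by the tool play_rows, never from a script. Its argument "targets" is a list of rows, each an object of numbers: "dx", "dy", "dz": the shift along the world's x, y, z in cm; "wx", "wy", "wz": the turn, a rotation vector about the world's x, y, z in degrees; "grip": the closure in counts, from 0 (fully open) to 255 (shut). A call has exactly 5 rows; each row shifts and turns the commanded pose from where the row before left it; what a row does not reach is not made up. A row lasts 1/12 s, in which the tool goes at most 41.7 mm and 7.16 degrees, less where a joint would pass 70% of its speed; a pose out of reach is approached as far as the arm can. A call is refused whole if a number of a shift passes 4.17 or a number of a turn 7.16, either way. A call with a gripper value outside its range is refused whole. The fingers move at their own pace and stop on an object; "grip_force" is the grip in N (left out, the last holds). Time passes only in rows, so rows that do not move let the fingers close, or fill a call up. It gives the time, the measured TCP pose, the force, the opening and the grip force at its end, in the units of the state.
- observe(): the state, without advancing time (a new reading comes with each control period).
- capture(name): name is "scene" or "top"; returns the picture (420x560x3 uint8, red, green, blue); there is no depth.
- camera_params(name): a dict with "K" (3x3 intrinsics, pixels), "cam_to_world" (4x4, takes a point from camera to world coordinates). Camera axes: x right, y down, z forward; pixel columns grow to the right and rows downward; lengths in m; the calibration is good to about 2 mm. A picture is of the moment at which its call begins. camera_params takes no time and is no camera call.
- hand_in(): hands the job in; it is judged then, once.
Trained networks look in the newest picture that a camera, given by its name, has taken for a name from the list of things; names that differ only in an ending like _2 or _b are one class to them, and where a whole thing is asked for, a point or a joint stands for the part that bears it (a point fixed in the world has none). Each returns a list of dicts, best first, with "confidence" (0 to 1); they miss things now and then, are a little off and sometimes report something else, mostly with a low value. They report only what shows in the picture. A call takes as long as a camera call.
- trace(name, camera): "region" (420x560 bool, what is visible of it) and "location" ([column, row] in pixels, amid what is visible of it).
- spot_point(name, camera): "location" ([column, row] in pixels: a listed point, or the origin of a listed thing).
The state is a dict: "t": time; "q": joint angles; "dq": joint speeds; "joint_efforts": joint torques, N m; "tcp_pos": TCP position; "ee_rot": TCP orientation; "wrist_force": force on the tool from outside, world axes, zero at the start; "wrist_torque": the same for the moment, N m; "opening": finger opening in m; "gripper_force": force on a finger pad.
Only numpy, scipy, OpenCV 4.12 (cv2) and the standard library are available. Lean on these libraries where they do the work, as an engineer would, in place of code of your own. Each camera call takes 0.05 s, during which the arm holds its last target. There are 200 camera calls.

## Working session

There is one attempt and no reset: what is moved stays moved. The work goes in short steps, Python scripts to look and compute and a tool call to move; the robot and the scene stay as the last step left them, time stands still between calls to the robot, and variables do not carry over. Pictures are saved under pics/ and viewed, at most 10 in all, crops included, and the job is handed in when it is done.

Besides the shell and the picture viewer there is one more tool, called after "Call:" as a command line: name --argument value ..., lists and objects as JSON in quotes. play_rows: Moves the arm, as the interface text tells. Its arguments: {"type":"object","properties":{"targets":{"type":"array"},"grip_force":{"type":"number"}},"required":["targets"]}

```bash
mkdir -p pics; ls
cat > h.py <<'E'
from rig import *
import numpy as np, cv2
def ray(cam,px):
    p=camera_params(cam);K=np.array(p["K"]);T=np.array(p["cam_to_world"])
    d=T[:3,:3]@np.linalg.solve(K,[px[0],px[1],1.]);return T[:3,3],d
def onz(cam,px,z):
    o,d=ray(cam,px);return o+d*(z-o[2])/d[2]
def tri(c1,p1,c2,p2):
    o1,d1=ray(c1,p1);o2,d2=ray(c2,p2)
    s=np.linalg.lstsq(np.c_[d1,-d2],o2-o1,rcond=None)[0]
    a=o1+d1*s[0];b=o2+d2*s[1];return (a+b)/2,np.linalg.norm(a-b)
def proj(cam,P):
    p=camera_params(cam);K=np.array(p["K"]);T=np.linalg.inv(np.array(p["cam_to_world"]))
    c=T[:3,:3]@np.asarray(P)+T[:3,3];u=K@c;return u[:2]/u[2]
def save(cam,f):
    im=capture(cam);cv2.imwrite("pics/"+f,im[:,:,::-1]);return im
E
python3 - <<'E'
from h import *
np.set_printoptions(precision=4,suppress=True)
for c in("scene","top"):
    im=save(c,c+"0.png");print(c,np.array(camera_params(c)["cam_to_world"])[:3,3])
    for n in("board","gauge","clamp_grip","fence","jig","panel"):
        r=spot_point(n,c);print(n,[(np.round(x["location"],1),round(x["confidence"],2)) for x in r[:2]])
print(observe())
a=cv2.imread("pics/scene0.png");b=cv2.imread("pics/top0.png")
E
```

```text
pics
scene [ 0.1978 -0.4461  0.6895]
board [(array([283.9, 296.2]), 0.92)]
gauge [(array([291.7, 254.2]), 0.86)]
clamp_grip [(array([348.6, 263.5]), 0.55)]
fence [(array([299.8, 294. ]), 0.83), (array([362.5, 210.6]), 0.37)]
jig [(array([298.9, 297.4]), 0.68)]
panel [(array([233.4, 205.4]), 0.79)]
top [0.4633 0.0707 1.0549]
board [(array([358.1, 234.4]), 0.64)]
gauge [(array([327. , 200.2]), 0.75)]
clamp_grip [(array([373.2, 175.9]), 0.5)]
fence [(array([361.9, 216.6]), 0.85), (array([319.7, 114.4]), 0.25)]
jig [(array([357.3, 218.3]), 0.7)]
panel [(array([235.6, 203.1]), 0.8), (array([320.8, 115.9]), 0.25)]
{'t': 0.7, 'q': array([0.9633, 0.1041, 0.0973, 1.5639, 0.    , 1.3531]), 'dq': array([ 0.0012,  0.0012, -0.    ,  0.0001, -0.0007, -0.0005]), 'joint_efforts': array([ -0.0017, -55.6626,  50.3686,   0.0006,  -0.0002,  -0.    ]), 'tcp_pos': array([0.228 , 0.555 , 0.2313]), 'ee_rot': array([0.    , 0.1937, 0.9811, 0.    ]), 'wrist_force': array([ 0.3462, -0.1358, -0.4759]), 'wrist_torque': array([0.0424, 0.0349, 0.0105]), 'gripper_force': 0.0, 'opening': 0.08518219365571271}
```

View pics/scene0.png

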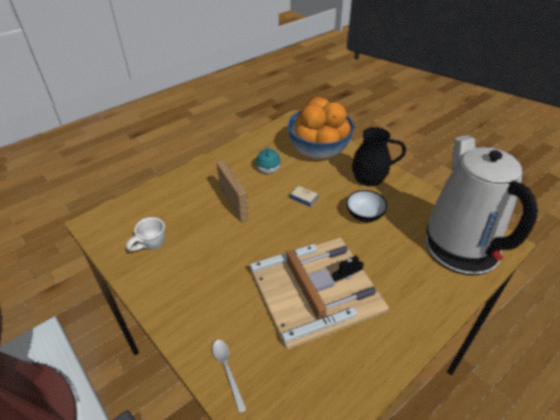

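View pics/top0.png

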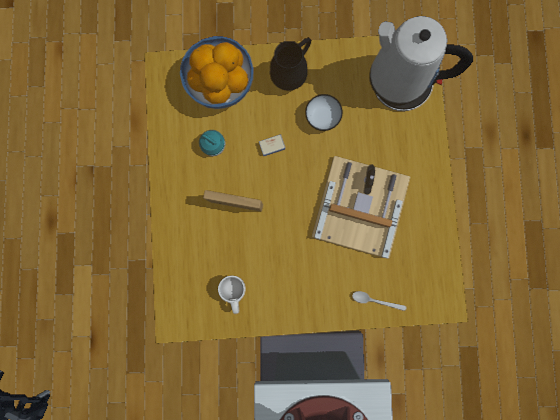

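The top view shows the jig at about (362,207), turned about 14° clockwise, with its clamp at (370,178). The panel is at (233,201), standing almost across the robot's x, and the bystanders are well clear of both. Next I'll triangulate.

Run:
```python
from h import *
np.set_printoptions(precision=4,suppress=True)
print(np.array(camera_params("top")["K"])[0,0],np.array(camera_params("top")["cam_to_world"])[:3,:3])
obs={}
for k in range(3):
  for c in("scene","top"):
    capture(c)
    for n in("board","gauge","clamp_grip","fence","jig","panel"):
        r=spot_point(n,c)
        if r: obs.setdefault((n,c),[]).append(r[0]["location"])
for n in("board","gauge","clamp_grip","fence","jig","panel"):
    a=np.median(obs[n,"scene"],0);b=np.median(obs[n,"top"],0)
    print(n,a,b,*tri("scene",a,"top",b), onz("top",b,{"board":.015,"gauge":.027,"clamp_grip":.055}.get(n,0)))
for n in("panel","fence","clamp_bar","jig"):
  for c in("top","scene"):
    r=trace(n,c)
    if not r: print(n,c,"none");continue
    m=r[0]["region"].astype(np.uint8)
    cn=max(cv2.findContours(m,0,2)[0],key=cv2.contourArea)
    bx=cv2.boxPoints(cv2.minAreaRect(cn))
    print(n,c,r[0]["confidence"],m.sum(),bx.round(1).tolist())
    np.save(f"pics/{n}_{c}.npy",m)
im=capture("top")
cv2.imwrite("pics/top1.png",cv2.resize(im[140:270,180:430,::-1],None,fx=3.2,fy=3.2,interpolation=2))
im=capture("scene")
cv2.imwrite("pics/scene1.png",cv2.resize(im[150:350,200:400,::-1],None,fx=3,fy=3,interpolation=2))
```

```text
436.14617436071194 [[-0.0214 -0.9947  0.1008]
 [-0.9997  0.0224  0.0094]
 [-0.0116 -0.1006 -0.9949]]
board [284.3 296.1] [357.  234.9] [ 0.4933 -0.0907  0.0255] 0.0022335724720315255 [ 0.4927 -0.0918  0.015 ]
gauge [290.9 251.7] [327.7 199.8] [ 0.5734 -0.0217  0.0301] 0.006960153532334722 [ 0.5768 -0.0238  0.027 ]
clamp_grip [349. 262.] [371.9 175.2] [ 0.6275 -0.1246  0.0526] 0.003664940263152539 [ 0.6286 -0.1252  0.055 ]
fence [301.8 294.9] [358.9 217.5] [ 0.5334 -0.0989  0.0029] 0.0032741637392660386 [ 0.535  -0.1003  0.    ]
jig [299.2 293.6] [358.45 219.5 ] [ 0.5283 -0.0967  0.0093] 0.0029628398467801036 [ 0.5301 -0.099   0.    ]
panel [234.2 205.7] [238.5 203.4] [ 0.5761  0.1908 -0.0008] 0.0004863455968505278 [0.5758 0.1909 0.    ]
panel top 0.71 674 [[201.8000030517578, 200.10000610351562], [204.1999969482422, 188.1999969482422], [263.3999938964844, 200.3000030517578], [260.8999938964844, 212.1999969482422]]
panel scene 0.9 1050 [[205.3000030517578, 169.5], [223.10000610351562, 157.60000610351562], [259.20001220703125, 211.8000030517578], [241.5, 223.6999969482422]]
fence top 0
[... 339 characters left out ...]
156]]
clamp_bar top 0.68 217 [[363.3999938964844, 192.8000030517578], [367.1000061035156, 163.39999389648438], [375.29998779296875, 164.39999389648438], [371.6000061035156, 193.8000030517578]]
clamp_bar scene 0.8 479 [[327.20001220703125, 266.79998779296875], [359.20001220703125, 253.10000610351562], [365.8999938964844, 268.8999938964844], [334.0, 282.6000061035156]]
jig top 0.59 6764 [[310.6000061035156, 237.1999969482422], [333.20001220703125, 153.5], [410.79998779296875, 174.5], [388.1000061035156, 258.20001220703125]]
jig scene 0.87 9451 [[248.39999389648438, 264.6000061035156], [356.79998779296875, 223.89999389648438], [389.6000061035156, 311.29998779296875], [281.1000061035156, 352.0]]
```

View pics/top1.png

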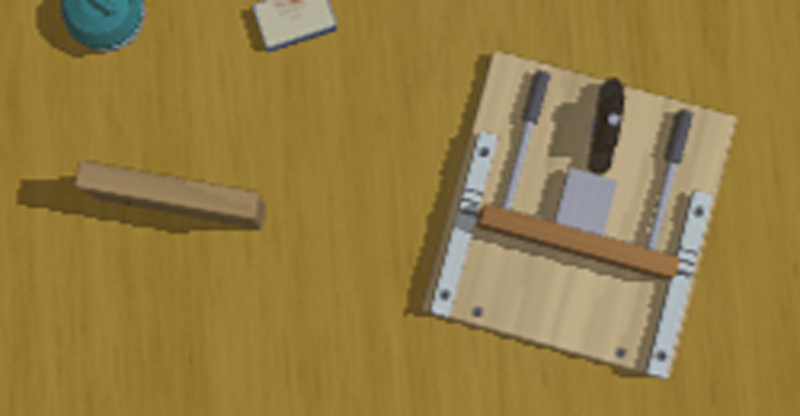

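View pics/scene1.png

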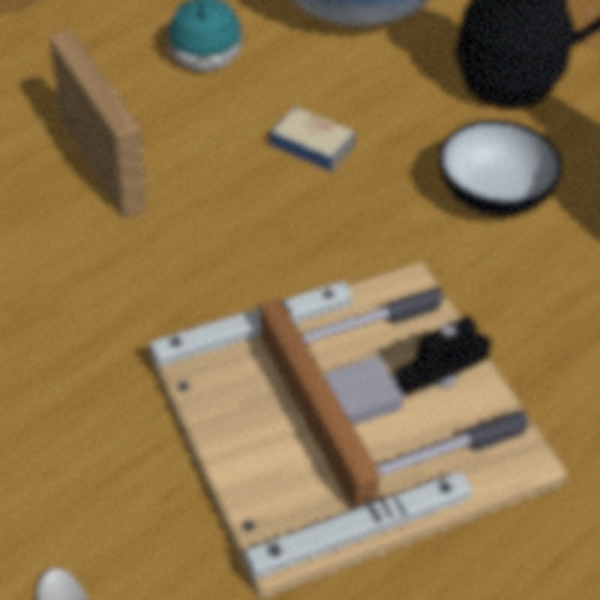

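The crops show the fence at rest, with the black bar nearly in line with the jig behind it (ridge at 608,120 in the top crop). The panel stands at (170,195) in that crop. I'll fit the poses from the corners.

```bash
cat > fit.py <<'E'
from h import *
from scipy.optimize import least_squares
def fit(pts,x0,free_z=False):
    def res(v):
        c,s=np.cos(v[2]),np.sin(v[2]);z=v[3] if len(v)>3 else 0
        return np.concatenate([proj(cam,[v[0]+c*p[0]-s*p[1],v[1]+s*p[0]+c*p[1],p[2]+z])-px for cam,px,p in pts])
    r=least_squares(res,x0,loss="soft_l1");return r.x,res(r.x).reshape(-1,2)
T=lambda u,v:("top",np.array([180+(u+.5)/3.2-.5,140+(v+.5)/3.2-.5]))
S=lambda u,v:("scene",np.array([200+(u+.5)/3-.5,150+(v+.5)/3-.5]))
E
python3 - <<'E'
from fit import *
np.set_printoptions(precision=4,suppress=True)
J=[(*T(493,52),(.135,.095,.015)),(*T(735,118),(.135,-.095,.015)),(*T(668,378),(-.07,-.089,.027)),(*T(430,313),(-.07,.095,.015)),
 (*T(482,228),(0,.073,.051)),(*T(674,276),(0,-.073,.051)),(*T(484,207),(.016,.073,.051)),(*T(680,256),(.016,-.073,.051)),
 (*S(424,263),(.135,.095,.015)),(*S(567,475),(.135,-.095,.015)),(*S(152,347),(-.07,.089,.027)),(*S(248,555),(-.07,-.075,.027)),
 (*S(262,307),(0,.073,.051)),(*S(354,480),(0,-.073,.051)),(*S(282,302),(.016,.073,.051)),(*S(376,474),(.016,-.073,.051))]
for x0 in([.53,-.098,-.25],[.53,-.098,-.25,0]):
    x,r=fit(J,x0);print("jig",x,np.abs(r).mean(),np.abs(r).max())
h,w=.01,.065
P=[(*T(80,162),(h,w,.085)),(*T(262,193),(h,-w,.085)),(*T(258,219),(-h,-w,.085)),(*T(77,186),(-h,w,.085)),
 (*S(52,40),(-h,w,.085)),(*S(70,33),(h,w,.085)),(*S(138,128),(h,-w,.085)),(*S(120,140),(-h,-w,.085)),(*S(145,208),(h,-w,0)),(*S(124,215),(-h,-w,0))]
for x0 in([.576,.19,-.15],[.576,.19,-.15,0]):
    x,r=fit(P,x0);print("panel",x,r.round(1).tolist())
# clamp bar ridge
m=np.load("pics/clamp_bar_top.npy");ys,xs=np.nonzero(m)
w=[onz("top",p,.04)[:2] for p in zip(xs,ys)];w=np.array(w);print("bar",w.mean(0));u=np.linalg.svd(w-w.mean(0))[2][0];print(np.arctan2(u[1],u[0]))
E
```

```text
jig [ 0.5291 -0.0962 -0.2897] 0.9174246503374448 1.9216818917892624
jig [ 0.5301 -0.0956 -0.2897 -0.0036] 0.7667683923032982 2.335010698784174
panel [ 0.5768  0.1944 -0.1978] [[0.4, -0.6], [0.3, -0.2], [-0.0, 0.4], [-0.4, 0.6], [-1.9, -1.4], [0.2, -1.6], [1.3, -0.1], [-1.4, -1.2], [1.1, 1.6], [-0.1, 2.2]]
panel [ 0.5773  0.1952 -0.1966 -0.0024] [[0.2, -0.6], [0.1, -0.4], [-0.3, 0.2], [-0.5, 0.6], [-1.8, -0.8], [0.3, -1.0], [1.3, 0.4], [-1.3, -0.6], [1.2, 2.0], [0.0, 2.7]]
bar [ 0.6243 -0.1214]
2.9255960222669346
```

Call:
play_rows --targets '[{"dx": 2, "dy": -3.4, "dz": -0.5, "wz": 0.6, "grip": 120}, {"dx": 2, "dy": -3.4, "dz": -0.5, "wz": 0.6, "grip": 120}, {"dx": 2, "dy": -3.4, "dz": -0.5, "wz": 0.6, "grip": 120}, {"dx": 2, "dy": -3.4, "dz": -0.5, "wz": 0.6, "grip": 120}, {"dx": 2, "dy": -3.4, "dz": -0.5, "wz": 0.6, "grip": 120}]' --grip_force 40

```text
validation failed for argument at $.ta...
```

Call:
play_rows --targets '[{"dx": 2, "dy": -3.4, "dz": -0.5, "wz": 0.6, "grip": 120}, {"dx": 2, "dy": -3.4, "dz": -0.5, "wz": 0.6, "grip": 120}, {"dx": 2, "dy": -3.4, "dz": -0.5, "wz": 0.6, "grip": 120}, {"dx": 2, "dy": -3.4, "dz": -0.5, "wz": 0.6, "grip": 120}, {"dx": 2, "dy": -3.4, "dz": -0.5, "wz": 0.6, "grip": 120}]'

```text
validation failed for argument at $.ta...
```

Call:
play_rows --targets '[{"dx": 2, "dy": -3.4, "dz": -0.5, "wz": 0.6, "grip": 120}, {"dx": 2, "dy": -3.4, "dz": -0.5, "wz": 0.6, "grip": 120}, {"dx": 2, "dy": -3.4, "dz": -0.5, "wz": 0.6, "grip": 120}, {"dx": 2, "dy": -3.4, "dz": -0.5, "wz": 0.6, "grip": 120}, {"dx": 2, "dy": -3.4, "dz": -0.5, "wz": 0.6, "grip": 120}]'

```text
validation failed for argument at $.ta...
```

Call:
play_rows --targets '[{"dx": 2.0, "dy": -3.4, "dz": -0.5, "wx": 0, "wy": 0, "wz": 0.6, "grip": 120}, {"dx": 2.0, "dy": -3.4, "dz": -0.5, "wx": 0, "wy": 0, "wz": 0.6, "grip": 120}, {"dx": 2.0, "dy": -3.4, "dz": -0.5, "wx": 0, "wy": 0, "wz": 0.6, "grip": 120}, {"dx": 2.0, "dy": -3.4, "dz": -0.5, "wx": 0, "wy": 0, "wz": 0.6, "grip": 120}, {"dx": 2.0, "dy": -3.4, "dz": -0.5, "wx": 0, "wy": 0, "wz": 0.6, "grip": 120}]' --grip_force 40

```text
t: 3.72
tcp_pos: [0.3284, 0.3835, 0.2061]
ee_rot: [0.0, 0.167, 0.986, 0.0]
wrist_force: [1.4, -0.0, 0.2]
opening: 0.0454
gripper_force: 0.0
```

Call:
play_rows --targets '[{"dx": 2.0, "dy": -3.4, "dz": -0.5, "wx": 0, "wy": 0, "wz": 0.6, "grip": 120}, {"dx": 2.0, "dy": -3.4, "dz": -0.5, "wx": 0, "wy": 0, "wz": 0.6, "grip": 120}, {"dx": 2.0, "dy": -3.4, "dz": -0.5, "wx": 0, "wy": 0, "wz": 0.6, "grip": 120}, {"dx": 2.0, "dy": -3.4, "dz": -0.5, "wx": 0, "wy": 0, "wz": 0.6, "grip": 120}, {"dx": 2.0, "dy": -3.4, "dz": -0.5, "wx": 0, "wy": 0, "wz": 0.6, "grip": 120}]'

```text
t: 4.13
tcp_pos: [0.4287, 0.2133, 0.1814]
ee_rot: [0.0, 0.142, 0.99, 0.0]
wrist_force: [1.1, 0.7, 0.4]
opening: 0.0456
gripper_force: 0.0
```

Call:
play_rows --targets '[{"dx": 2.0, "dy": -3.4, "dz": -0.5, "wx": 0, "wy": 0, "wz": 0.6, "grip": 120}, {"dx": 2.0, "dy": -3.4, "dz": -0.5, "wx": 0, "wy": 0, "wz": 0.6, "grip": 120}, {"dx": 2.0, "dy": -3.4, "dz": -0.5, "wx": 0, "wy": 0, "wz": 0.6, "grip": 120}, {"dx": 2.0, "dy": -3.4, "dz": -0.5, "wx": 0, "wy": 0, "wz": 0.6, "grip": 120}, {"dx": 2.0, "dy": -3.4, "dz": -0.5, "wx": 0, "wy": 0, "wz": 0.6, "grip": 120}]'

```text
t: 4.55
tcp_pos: [0.5288, 0.043, 0.1563]
ee_rot: [0.0, 0.116, 0.993, 0.0]
wrist_force: [-0.0, 0.9, -0.1]
opening: 0.0453
gripper_force: 0.0
```

Call:
play_rows --targets '[{"dx": 2.0, "dy": -3.4, "dz": -0.5, "wx": 0, "wy": 0, "wz": 0.6, "grip": 120}, {"dx": 2.0, "dy": -3.4, "dz": -0.5, "wx": 0, "wy": 0, "wz": 0.6, "grip": 120}, {"dx": 2.0, "dy": -3.4, "dz": -0.5, "wx": 0, "wy": 0, "wz": 0.6, "grip": 120}, {"dx": 2.0, "dy": -3.4, "dz": -0.5, "wx": 0, "wy": 0, "wz": 0.6, "grip": 120}, {"dx": 2.0, "dy": -3.0, "dz": -0.5, "wx": 0, "wy": 0, "wz": 0.6, "grip": 120}]'

```text
t: 4.97
tcp_pos: [0.6287, -0.1234, 0.131]
ee_rot: [0.0, 0.09, 0.996, -0.0]
wrist_force: [0.6, -0.4, 0.9]
opening: 0.0453
gripper_force: 0.0
```

Call:
play_rows --targets '[{"dx": -0.3, "dy": 0, "dz": -2.5, "wx": 0, "wy": 0, "wz": 0, "grip": 120}, {"dx": 0, "dy": 0, "dz": -2.5, "wx": 0, "wy": 0, "wz": 0, "grip": 120}, {"dx": 0, "dy": 0, "dz": -2.0, "wx": 0, "wy": 0, "wz": 0, "grip": 120}, {"dx": 0, "dy": 0, "dz": -1.4, "wx": 0, "wy": 0, "wz": 0, "grip": 120}, {"dx": 0, "dy": 0, "dz": -0.8, "wx": 0, "wy": 0, "wz": 0, "grip": 120}]'

```text
t: 5.38
tcp_pos: [0.6239, -0.1205, 0.0371]
ee_rot: [-0.001, 0.09, 0.996, 0.0]
wrist_force: [0.3, -0.1, -0.2]
opening: 0.0448
gripper_force: 0.0
```

Run:
```python
from h import *
im=capture("top");print(proj("top",[.6257,-.1234,.055]))
a=cv2.resize(im[150:250,310:430,::-1],None,fx=3.3,fy=3.3,interpolation=2)
im=capture("scene")
b=cv2.resize(im[190:350,240:400,::-1],(330,330),interpolation=2)
cv2.imwrite("pics/c2.png",np.hstack([a,b]))
```

```text
[371.16454879 176.4656393 ]
```

View pics/c2.png

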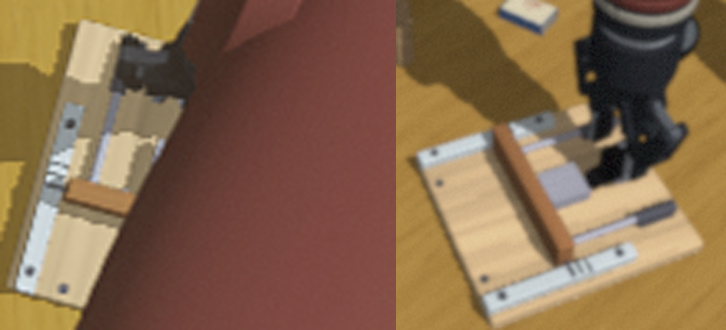

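The fingers straddle the ridge, so I'll centre slightly and close.

Call:
play_rows --targets '[{"dx": 0.1, "dy": -0.3, "dz": 0, "wx": 0, "wy": 0, "wz": 0, "grip": 150}, {"dx": 0, "dy": 0, "dz": 0, "wx": 0, "wy": 0, "wz": 0, "grip": 255}, {"dx": 0, "dy": 0, "dz": 0, "wx": 0, "wy": 0, "wz": 0, "grip": 255}, {"dx": 0, "dy": 0, "dz": 0, "wx": 0, "wy": 0, "wz": 0, "grip": 255}, {"dx": 0, "dy": 0, "dz": 0, "wx": 0, "wy": 0, "wz": 0, "grip": 255}]' --grip_force 30

```text
t: 5.9
tcp_pos: [0.6271, -0.1247, 0.0411]
ee_rot: [0.001, 0.09, 0.996, -0.001]
wrist_force: [-1.9, -2.0, 7.6]
opening: 0.0111
gripper_force: 33.7
```

Call:
play_rows --targets '[{"dx": 0, "dy": 0, "dz": 0, "wx": 0, "wy": 0, "wz": 7, "grip": 255}, {"dx": 0, "dy": 0, "dz": 0, "wx": 0, "wy": 0, "wz": 7, "grip": 255}, {"dx": 0, "dy": 0, "dz": 0, "wx": 0, "wy": 0, "wz": 7, "grip": 255}, {"dx": 0, "dy": 0, "dz": 0, "wx": 0, "wy": 0, "wz": 7, "grip": 255}, {"dx": 0, "dy": 0, "dz": 0, "wx": 0, "wy": 0, "wz": 7, "grip": 255}]'

```text
t: 6.32
tcp_pos: [0.6268, -0.123, 0.0411]
ee_rot: [0.001, -0.217, 0.976, 0.001]
wrist_force: [-1.8, 7.0, 9.7]
opening: 0.0115
gripper_force: 34.2
```

Call:
play_rows --targets '[{"dx": 0, "dy": 0, "dz": 0, "wx": 0, "wy": 0, "wz": 7, "grip": 255}, {"dx": 0, "dy": 0, "dz": 0, "wx": 0, "wy": 0, "wz": 7, "grip": 255}, {"dx": 0, "dy": 0, "dz": 0, "wx": 0, "wy": 0, "wz": 7, "grip": 255}, {"dx": 0, "dy": 0, "dz": 0, "wx": 0, "wy": 0, "wz": 7, "grip": 255}, {"dx": 0, "dy": 0, "dz": 0, "wx": 0, "wy": 0, "wz": 7, "grip": 255}]'

```text
t: 6.73
tcp_pos: [0.6256, -0.1216, 0.041]
ee_rot: [0.001, -0.501, 0.866, 0.002]
wrist_force: [-9.2, 11.1, 16.6]
opening: 0.0111
gripper_force: 35.2
```

Call:
play_rows --targets '[{"dx": 0, "dy": 0, "dz": 0, "wx": 0, "wy": 0, "wz": 7, "grip": 255}, {"dx": 0, "dy": 0, "dz": 0, "wx": 0, "wy": 0, "wz": 7, "grip": 255}, {"dx": 0, "dy": 0, "dz": 0, "wx": 0, "wy": 0, "wz": 0, "grip": 255}, {"dx": 0, "dy": 0, "dz": 0, "wx": 0, "wy": 0, "wz": 0, "grip": 255}, {"dx": 0, "dy": 0, "dz": 0, "wx": 0, "wy": 0, "wz": 0, "grip": 255}]'

```text
t: 7.15
tcp_pos: [0.6249, -0.1213, 0.041]
ee_rot: [0.0, -0.6, 0.8, 0.002]
wrist_force: [-12.0, 11.9, 18.6]
opening: 0.0112
gripper_force: 35.4
```

Call:
play_rows --targets '[{"dx": 0, "dy": 0, "dz": 0, "wx": 0, "wy": 0, "wz": 0, "grip": 170}, {"dx": 0, "dy": 0, "dz": 0, "wx": 0, "wy": 0, "wz": 0, "grip": 170}, {"dx": 0, "dy": 0, "dz": 0, "wx": 0, "wy": 0, "wz": 0, "grip": 170}, {"dx": 0, "dy": 0, "dz": 3.0, "wx": 0, "wy": 0, "wz": 0, "grip": 170}, {"dx": 0, "dy": 0, "dz": 4.0, "wx": 0, "wy": 0, "wz": 0, "grip": 120}]'

```text
t: 7.57
tcp_pos: [0.6233, -0.1231, 0.1058]
ee_rot: [-0.002, -0.599, 0.8, 0.003]
wrist_force: [0.6, -0.8, 0.0]
opening: 0.0395
gripper_force: 0.0
```

Call:
play_rows --targets '[{"dx": 0, "dy": 0.5, "dz": 4.0, "wx": 0, "wy": 0, "wz": 0, "grip": 0}, {"dx": -0.7, "dy": 4.0, "dz": 1.0, "wx": 0, "wy": 0, "wz": 1, "grip": 0}, {"dx": -0.7, "dy": 4.0, "dz": 0, "wx": 0, "wy": 0, "wz": 1, "grip": 0}, {"dx": -0.7, "dy": 4.0, "dz": 0, "wx": 0, "wy": 0, "wz": 1, "grip": 0}, {"dx": -0.7, "dy": 4.0, "dz": 0, "wx": 0, "wy": 0, "wz": 1, "grip": 0}]'

```text
t: 7.98
tcp_pos: [0.5979, 0.042, 0.1598]
ee_rot: [0.0, -0.627, 0.779, -0.0]
wrist_force: [0.6, -0.1, 0.2]
opening: 0.0853
gripper_force: 0.0
```

Call:
play_rows --targets '[{"dx": -0.7, "dy": 4.0, "dz": 0, "wx": 0, "wy": 0, "wz": 1, "grip": 0}, {"dx": -0.7, "dy": 4.0, "dz": 0, "wx": 0, "wy": 0, "wz": 0, "grip": 0}, {"dx": -0.6, "dy": 4.0, "dz": 0, "wx": 0, "wy": 0, "wz": 0, "grip": 0}, {"dx": 0, "dy": 3.1, "dz": 0, "wx": 0, "wy": 0, "wz": 0, "grip": 0}, {"dx": 0, "dy": 0, "dz": 0, "wx": 0, "wy": 0, "wz": 0, "grip": 0}]'

```text
t: 8.4
tcp_pos: [0.5771, 0.197, 0.1593]
ee_rot: [0.001, -0.636, 0.772, 0.001]
wrist_force: [0.3, -0.3, -0.6]
opening: 0.0855
gripper_force: 0.0
```

Run:
```python
from h import *
im=capture("top")
a=cv2.resize(im[140:270,180:430,::-1],None,fx=2.4,fy=2.4,interpolation=2)
im=capture("scene")
b=cv2.resize(im[150:350,200:400,::-1],None,fx=2.4,fy=2.4,interpolation=2)
cv2.imwrite("pics/c3.png",cv2.resize(np.hstack([a,np.vstack([b])[:312]]),(800,231)) if 0 else np.vstack([a[:,:],np.zeros((0,600,3),np.uint8)]))
cv2.imwrite("pics/c3s.png",b)
s=observe();print(s["tcp_pos"],s["ee_rot"],s["q"],s["t"],s["opening"])
r=spot_point("panel","scene");print(r[0])
```

```text
[0.57789061 0.19293536 0.15917265] [-3.74281397e-05 -6.34699168e-01  7.72759315e-01 -7.50596241e-05] [ 1.07951037e-01  1.30071231e-01 -5.60809340e-03  1.43509740e+00
 -1.66598691e-04 -1.26728729e+00] 8.5 0.085235811347865
{'location': [230.5, 202.3], 'confidence': 0.89}
```

View pics/c3.png

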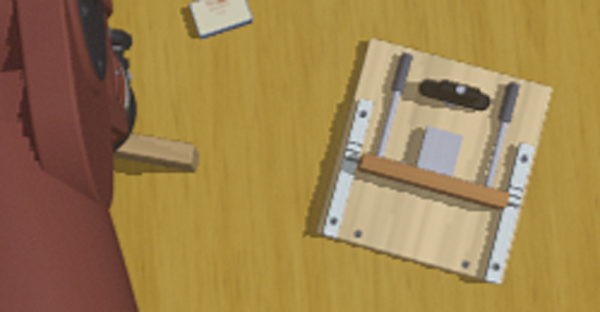

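The clamp bar now lies crosswise at (455,95), and the gripper is above the panel. I'll descend and grip it.

Call:
play_rows --targets '[{"dx": 0, "dy": 0.1, "dz": -3.0, "wx": 0, "wy": 0, "wz": 0, "grip": 0}, {"dx": 0, "dy": 0, "dz": -3.0, "wx": 0, "wy": 0, "wz": 0, "grip": 0}, {"dx": 0, "dy": 0, "dz": -2.5, "wx": 0, "wy": 0, "wz": 0, "grip": 0}, {"dx": 0, "dy": 0, "dz": -1.8, "wx": 0, "wy": 0, "wz": 0, "grip": 0}, {"dx": 0, "dy": 0, "dz": -1.1, "wx": 0, "wy": 0, "wz": 0, "grip": 0}]'

```text
t: 8.97
tcp_pos: [0.577, 0.1911, 0.0425]
ee_rot: [-0.001, -0.633, 0.774, 0.001]
wrist_force: [-0.2, 0.1, -0.2]
opening: 0.0853
gripper_force: 0.0
```

Call:
play_rows --targets '[{"dx": 0, "dy": 0, "dz": 0, "wx": 0, "wy": 0, "wz": 0, "grip": 120}, {"dx": 0, "dy": 0, "dz": 0, "wx": 0, "wy": 0, "wz": 0, "grip": 255}, {"dx": 0, "dy": 0, "dz": 0, "wx": 0, "wy": 0, "wz": 0, "grip": 255}, {"dx": 0, "dy": 0, "dz": 0, "wx": 0, "wy": 0, "wz": 0, "grip": 255}, {"dx": 0, "dy": 0, "dz": 0, "wx": 0, "wy": 0, "wz": 0, "grip": 255}]' --grip_force 50

```text
t: 9.38
tcp_pos: [0.579, 0.1929, 0.0468]
ee_rot: [0.001, -0.634, 0.773, -0.001]
wrist_force: [0.3, 1.1, 0.2]
opening: 0.0255
gripper_force: 0.0
```

Call:
play_rows --targets '[{"dx": 0, "dy": 0, "dz": 0, "wx": 0, "wy": 0, "wz": 0, "grip": 255}, {"dx": 0, "dy": 0, "dz": 0, "wx": 0, "wy": 0, "wz": 0, "grip": 255}, {"dx": 0, "dy": 0, "dz": 0, "wx": 0, "wy": 0, "wz": 0, "grip": 255}, {"dx": 0, "dy": 0, "dz": 1.0, "wx": 0, "wy": 0, "wz": 0, "grip": 255}, {"dx": 0, "dy": 0, "dz": 2.0, "wx": 0, "wy": 0, "wz": 0, "grip": 255}]'

```text
t: 9.8
tcp_pos: [0.5759, 0.1927, 0.0731]
ee_rot: [-0.002, -0.634, 0.773, 0.001]
wrist_force: [0.5, 0.3, -3.2]
opening: 0.0194
gripper_force: 53.4
```

Run:
```python
from h import *
for i in range(3):
    capture("scene");s=observe();print(s["tcp_pos"],s["ee_rot"],s["wrist_force"],s["gripper_force"],s["opening"])
```

```text
[0.5787436  0.19305787 0.07919294] [ 8.13723087e-04 -6.33901257e-01  7.73413404e-01 -4.89981144e-04] [2.45212531 0.06582901 1.9644316 ] 53.77879321575165 0.019433045630002962
[0.57972672 0.19314928 0.07849251] [ 0.00172868 -0.63390357  0.77340936 -0.0011132 ] [ 1.20873512 -0.35270596 -2.03235442] 53.79061460494995 0.018837942840586232
[0.57920457 0.19307787 0.07687868] [ 1.20057071e-03 -6.33873643e-01  7.73435340e-01 -7.33234349e-04] [ 0.4961286   0.45471358 -2.52507637] 53.784043192863464 0.019200095196909767
```

Call:
play_rows --targets '[{"dx": 0, "dy": 0, "dz": 2.5, "wx": 0, "wy": 0, "wz": 0, "grip": 255}, {"dx": -1.0, "dy": -2.5, "dz": 2.0, "wx": 0, "wy": 0, "wz": -0.8, "grip": 255}, {"dx": -1.0, "dy": -3.5, "dz": 0, "wx": 0, "wy": 0, "wz": -0.8, "grip": 255}, {"dx": -1.0, "dy": -3.5, "dz": 0, "wx": 0, "wy": 0, "wz": -0.8, "grip": 255}, {"dx": -1.0, "dy": -3.5, "dz": 0, "wx": 0, "wy": 0, "wz": -0.8, "grip": 255}]'

```text
t: 10.37
tcp_pos: [0.5372, 0.0619, 0.1195]
ee_rot: [-0.0, -0.612, 0.791, 0.0]
wrist_force: [0.5, -0.8, -2.6]
opening: 0.0192
gripper_force: 53.7
```

Call:
play_rows --targets '[{"dx": -1.0, "dy": -3.5, "dz": 0, "wx": 0, "wy": 0, "wz": -0.8, "grip": 255}, {"dx": -1.0, "dy": -3.5, "dz": 0, "wx": 0, "wy": 0, "wz": -0.8, "grip": 255}, {"dx": -1.0, "dy": -3.5, "dz": 0, "wx": 0, "wy": 0, "wz": 0, "grip": 255}, {"dx": -1.0, "dy": -2.5, "dz": 0, "wx": 0, "wy": 0, "wz": 0, "grip": 255}, {"dx": -0.3, "dy": -1.9, "dz": 0, "wx": 0, "wy": 0, "wz": 0, "grip": 255}]'

```text
t: 10.78
tcp_pos: [0.4934, -0.088, 0.1192]
ee_rot: [-0.001, -0.6, 0.8, 0.001]
wrist_force: [-0.3, 0.2, -3.0]
opening: 0.0192
gripper_force: 53.7
```

Call:
play_rows --targets '[{"dx": 0, "dy": 0, "dz": -1.0, "wx": 0, "wy": 0, "wz": 0, "grip": 255}, {"dx": 0, "dy": 0, "dz": -1.0, "wx": 0, "wy": 0, "wz": 0, "grip": 255}, {"dx": 0, "dy": 0, "dz": -0.5, "wx": 0, "wy": 0, "wz": 0, "grip": 255}, {"dx": 0, "dy": 0, "dz": 0, "wx": 0, "wy": 0, "wz": 0, "grip": 255}, {"dx": 0, "dy": 0, "dz": 0, "wx": 0, "wy": 0, "wz": 0, "grip": 255}]'

```text
t: 11.2
tcp_pos: [0.4946, -0.0849, 0.0944]
ee_rot: [-0.0, -0.601, 0.799, 0.001]
wrist_force: [1.2, -0.4, -2.5]
opening: 0.0194
gripper_force: 53.7
```

Run:
```python
from h import *
np.set_printoptions(precision=4,suppress=True)
for i in range(3):
    im=capture("scene");s=observe();print(s["t"],s["tcp_pos"],s["ee_rot"],s["wrist_force"],s["opening"])
b=cv2.resize(im[190:370,230:410,::-1],(600,600),interpolation=2)
cv2.imwrite("pics/c4.png",b)
r=spot_point("panel","scene");print(r[:1])
```

```text
11.25 [ 0.495  -0.0852  0.095 ] [-0.0001 -0.6014  0.7989  0.0003] [-0.0352 -0.0473 -2.7765] 0.01926573382257645
11.3 [ 0.4953 -0.0854  0.0954] [ 0.     -0.6014  0.799  -0.    ] [ 0.2104 -0.1598 -1.363 ] 0.01933472358827953
11.35 [ 0.4954 -0.0856  0.0957] [ 0.0001 -0.6013  0.799  -0.0002] [ 0.2089 -0.9213 -2.1432] 0.01976423418004569
[{'location': [279.0, 283.8], 'confidence': 0.94}]
```

View pics/c4.png

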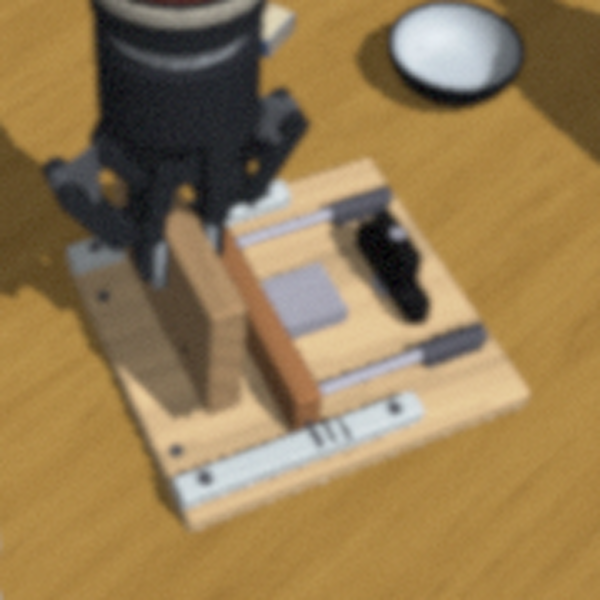

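The panel is held parallel to the fence, hovering over the board, and the bar is crosswise. I'll check its centring from the corners.

Run:
```python
from fit import *
np.set_printoptions(precision=4,suppress=True)
C=lambda u,v:("scene",np.array([230+(u+.5)*.3-.5,190+(v+.5)*.3-.5]))
h,w=.01,.065
P=[(*C(205,408),(-h,-w,0)),(*C(240,393),(h,-w,0)),(*C(216,318),(-h,-w,.085)),(*C(245,308),(h,-w,.085))]
for cam,px,p in P: # predicted from tcp
    a=-.2805;c,s=np.cos(a),np.sin(a);x,y=.4954,-.0856
    print(px,proj(cam,[x+c*p[0]-s*p[1],y+s*p[0]+c*p[1],p[2]+.0507]))
# jig near-side features, scene only: rail corners near side, fence near top corners
Jp=[(*C(292,425),(0,-.073,.051)),(*C(318,402),(.016,-.073,.051)),(*C(175,485),(-.07,-.075,.027)),(*C(190,528),(-.07,-.095,.015)),(*C(530,393),(.135,-.095,.015)),(*C(370,160),(.135,.095,.015)),(*C(68,250),(-.07,.089,.027))]
a=-.28;c,s=np.cos(a),np.sin(a);x,y=.530,-.0965
for cam,px,p in Jp: print(p,px,proj(cam,[x+c*p[0]-s*p[1],y+s*p[0]+c*p[1],p[2]]))
```

```text
[291.15 312.05] [292.601  316.2799]
[301.65 307.55] [303.2525 312.2826]
[294.45 285.05] [293.5115 286.3895]
[303.15 282.05] [305.0843 282.2846]
(0, -0.073, 0.051) [317.25 317.15] [319.3633 311.0881]
(0.016, -0.073, 0.051) [325.05 310.25] [327.6617 307.9409]
(-0.07, -0.075, 0.027) [282.15 335.15] [282.3431 333.7832]
(-0.07, -0.095, 0.015) [286.65 348.05] [287.0257 347.2134]
(0.135, -0.095, 0.015) [388.65 307.55] [389.8213 306.5238]
(0.135, 0.095, 0.015) [340.65 237.65] [339.4243 236.1199]
(-0.07, 0.089, 0.027) [250.05 264.65] [249.0723 264.5906]
```

Call:
play_rows --targets '[{"dx": 0, "dy": 0, "dz": -1.2, "wx": 0, "wy": 0, "wz": 0, "grip": 255}, {"dx": 0, "dy": 0, "dz": -1.2, "wx": 0, "wy": 0, "wz": 0, "grip": 255}, {"dx": 0, "dy": 0, "dz": -0.6, "wx": 0, "wy": 0, "wz": 0, "grip": 255}, {"dx": 0, "dy": 0, "dz": -0.2, "wx": 0, "wy": 0, "wz": 0, "grip": 255}, {"dx": 0, "dy": 0, "dz": 0, "wx": 0, "wy": 0, "wz": 0, "grip": 255}]' --grip_force 100

```text
t: 11.82
tcp_pos: [0.4943, -0.0858, 0.0622]
ee_rot: [-0.0, -0.601, 0.799, 0.001]
wrist_force: [-0.1, 0.0, -2.0]
opening: 0.0193
gripper_force: 97.7
```

Call:
play_rows --targets '[{"dx": 0, "dy": 0, "dz": -0.1, "wx": 0, "wy": 0, "wz": 0, "grip": 255}, {"dx": 0, "dy": 0, "dz": -0.1, "wx": 0, "wy": 0, "wz": 0, "grip": 255}, {"dx": 0, "dy": 0, "dz": 0, "wx": 0, "wy": 0, "wz": 0, "grip": 255}, {"dx": 0, "dy": 0, "dz": 0, "wx": 0, "wy": 0, "wz": 0, "grip": 255}, {"dx": 0, "dy": 0, "dz": 0, "wx": 0, "wy": 0, "wz": 0, "grip": 255}]'

```text
t: 12.23
tcp_pos: [0.4951, -0.0862, 0.0616]
ee_rot: [-0.0, -0.601, 0.799, -0.0]
wrist_force: [-2.2, -0.4, 2.7]
opening: 0.0189
gripper_force: 98.0
```

Call:
play_rows --targets '[{"dx": 0.5, "dy": -0.14, "dz": 0.05, "wx": 0, "wy": 0, "wz": 0, "grip": 255}, {"dx": 0.5, "dy": -0.14, "dz": 0, "wx": 0, "wy": 0, "wz": 0, "grip": 255}, {"dx": 0.5, "dy": -0.14, "dz": 0, "wx": 0, "wy": 0, "wz": 0, "grip": 255}, {"dx": 0.4, "dy": -0.12, "dz": 0, "wx": 0, "wy": 0, "wz": 0, "grip": 255}, {"dx": 0, "dy": 0, "dz": 0, "wx": 0, "wy": 0, "wz": 0, "grip": 255}]'

```text
t: 12.65
tcp_pos: [0.5149, -0.0919, 0.0617]
ee_rot: [0.0, -0.601, 0.799, -0.0]
wrist_force: [0.1, -0.3, -2.2]
opening: 0.0189
gripper_force: 97.8
```

```bash
cat > st.py <<'E'
from h import *
np.set_printoptions(precision=4,suppress=True)
L=[]
for i in range(4):
    capture("scene");s=observe();L.append(np.r_[s["tcp_pos"],s["wrist_force"],s["wrist_torque"]])
m=np.mean(L,0);e=np.array([.961,-.276]);n=np.array([.276,.961])
print("t",s["t"],"tcp",m[:3],"F",m[3:6],"T",m[6:],"along",e@m[3:5],"lat",n@m[3:5],"jigx",e@(m[:2]-[.53,-.0965]),"rot",s["ee_rot"],s["opening"])
E
python3 st.py
```

```text
t 12.85 tcp [ 0.5141 -0.0915  0.0616] F [-0.2228  0.0715 -1.9304] T [-0.008  -0.0423  0.0043] along -0.23383970445637653 lat 0.007244593873960993 jigx -0.016620828403080695 rot [-0.0001 -0.6009  0.7993  0.0002] 0.01877197888608161
```

Call:
play_rows --targets '[{"dx": 0.25, "dy": -0.07, "dz": -0.05, "wx": 0, "wy": 0, "wz": 0, "grip": 255}, {"dx": 0.25, "dy": -0.07, "dz": 0, "wx": 0, "wy": 0, "wz": 0, "grip": 255}, {"dx": 0.25, "dy": -0.07, "dz": 0, "wx": 0, "wy": 0, "wz": 0, "grip": 255}, {"dx": 0.25, "dy": -0.07, "dz": 0, "wx": 0, "wy": 0, "wz": 0, "grip": 255}, {"dx": 0, "dy": 0, "dz": 0, "wx": 0, "wy": 0, "wz": 0, "grip": 255}]'

```text
t: 13.27
tcp_pos: [0.5235, -0.0942, 0.0616]
ee_rot: [-0.001, -0.601, 0.799, 0.001]
wrist_force: [-6.3, 2.2, 6.3]
opening: 0.019
gripper_force: 99.1
```

```bash
python3 st.py
```

```text
t 13.4667 tcp [ 0.5235 -0.0942  0.0616] F [-6.5866  1.5902  6.5984] T [ 0.4628  1.614  -0.1378] along -6.768612811501034 lat -0.2897641930102699 jigx -0.006942048171693428 rot [-0.0005 -0.6008  0.7994  0.0006] 0.01902663255716482
```

Call:
play_rows --targets '[{"dx": 0.2, "dy": -0.06, "dz": 0.06, "wx": 0, "wy": 0, "wz": -0.5, "grip": 255}, {"dx": 0.2, "dy": -0.06, "dz": 0, "wx": 0, "wy": 0, "wz": 0, "grip": 255}, {"dx": 0.2, "dy": -0.06, "dz": 0, "wx": 0, "wy": 0, "wz": 0, "grip": 255}, {"dx": 0, "dy": 0, "dz": 0, "wx": 0, "wy": 0, "wz": 0, "grip": 255}, {"dx": 0, "dy": 0, "dz": 0, "wx": 0, "wy": 0, "wz": 0, "grip": 255}]'

```text
t: 13.88
tcp_pos: [0.5284, -0.0955, 0.0616]
ee_rot: [-0.001, -0.597, 0.802, 0.002]
wrist_force: [-9.9, 3.5, 5.8]
opening: 0.019
gripper_force: 99.2
```

```bash
python3 st.py
```

```text
t 14.0833 tcp [ 0.5284 -0.0956  0.0616] F [-9.9014  2.6603  6.6014] T [ 0.6934  2.3402 -0.2858] along -10.249467864880055 lat -0.17622106076658448 jigx -0.0017915509427516994 rot [-0.0012 -0.5972  0.8021  0.0015] 0.018571207838921175
```

Call:
play_rows --targets '[{"dx": 0.2, "dy": -0.06, "dz": 0.05, "wx": 0, "wy": 0, "wz": 0.5, "grip": 255}, {"dx": 0.2, "dy": -0.06, "dz": 0, "wx": 0, "wy": 0, "wz": 0, "grip": 255}, {"dx": 0, "dy": 0, "dz": 0, "wx": 0, "wy": 0, "wz": 0, "grip": 255}, {"dx": 0, "dy": 0, "dz": 0, "wx": 0, "wy": 0, "wz": 0, "grip": 255}, {"dx": 0, "dy": 0, "dz": 0, "wx": 0, "wy": 0, "wz": 0, "grip": 255}]'

```text
t: 14.5
tcp_pos: [0.5316, -0.0966, 0.0617]
ee_rot: [-0.002, -0.601, 0.8, 0.002]
wrist_force: [-12.6, 2.4, 6.0]
opening: 0.0191
gripper_force: 99.2
```

```bash
python3 st.py
python3 - <<'E'
from h import *
b=np.mean([capture("scene")[:,:,::-1].astype(float) for _ in range(4)],0).astype(np.uint8)
t=np.mean([capture("top")[:,:,::-1].astype(float) for _ in range(4)],0).astype(np.uint8)
A=cv2.resize(b[230:350,240:360],(600,600),interpolation=2)
B=cv2.resize(t[150:270,380:420],(200,600),interpolation=2)
cv2.imwrite("pics/c5.png",np.hstack([A,B]))
E
```

```text
t 14.7 tcp [ 0.5316 -0.0966  0.0617] F [-13.0607   2.2099   6.1528] T [ 0.7119  2.9168 -0.4356] along -13.161237183280761 lat -1.480990195773741 jigx 0.0015724952192227497 rot [-0.0017 -0.6006  0.7995  0.0022] 0.019127618340534305
```

View pics/c5.png

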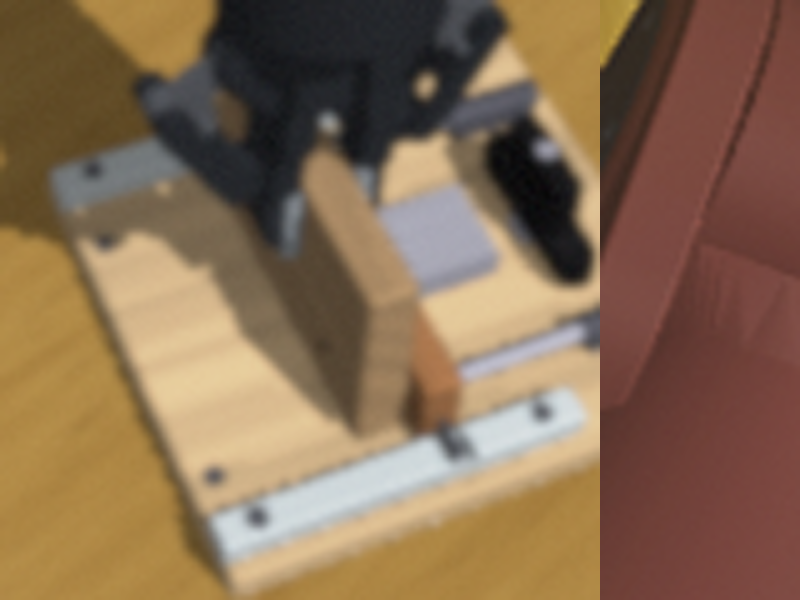

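The pointer is near the lines at (455,442). The panel stands upright against the fence. I'll take a dark-line profile along the near rail, before and now.

```bash
cat > prof.py <<'E'
from h import *
def world(x,y,z,a=-.284,o=(.530,-.0965)):
    c,s=np.cos(a),np.sin(a);return [o[0]+c*x-s*y,o[1]+s*x+c*y,z]
def prof(im,xs,ys=(-.080,-.082,-.084)):
    out=[]
    for x in xs:
        out.append(np.mean([cv2.getRectSubPix(im,(1,1),tuple(map(float,proj("scene",world(x,y,.027)))))[0,0] for y in ys]))
    return np.array(out)
E
python3 - <<'E'
from prof import *
g0=cv2.imread("pics/scene0.png",0).astype(np.float32)
g1=np.mean([cv2.cvtColor(capture("scene"),cv2.COLOR_RGB2GRAY).astype(np.float32) for _ in range(8)],0).astype(np.float32)
xs=np.arange(-.01,.046,.001)
p0=prof(g0,xs);p1=prof(g1,xs)
for x,a,b in zip(xs,p0,p1):print(round(x*1e3),int(a),int(b),end=" | ")
x0,y0=map(int,proj("scene",world(.0205,-.082,.027)));print(x0,y0)
A=[cv2.resize(g[y0-18:y0+18,x0-24:x0+24],(400,300),interpolation=2) for g in(g0,g1)]
cv2.imwrite("pics/c6.png",np.hstack(A))
E
```

```text
-10 185 214 | -9 186 214 | -8 186 214 | -7 186 214 | -6 185 214 | -5 185 214 | -4 185 215 | -3 185 214 | -2 185 214 | -1 186 214 | 0 186 214 | 1 185 214 | 2 183 214 | 3 179 215 | 4 170 215 | 5 157 215 | 6 140 215 | 7 125 215 | 8 119 215 | 9 124 215 | 10 138 214 | 11 154 211 | 12 160 203 | 13 158 191 | 14 150 172 | 15 140 148 | 16 139 124 | 17 146 104 | 18 159 95 | 19 169 94 | 20 171 99 | 21 166 108 | 22 156 117 | 23 145 127 | 24 142 143 | 25 147 162 | 26 160 181 | 27 172 197 | 28 180 207 | 29 184 214 | 30 186 216 | 31 187 217 | 32 188 217 | 33 187 217 | 34 187 216 | 35 187 216 | 36 188 217 | 37 189 217 | 38 189 217 | 39 189 217 | 40 189 217 | 41 189 217 | 42 189 217 | 43 189 218 | 44 189 218 | 45 189 217 | 331 318[ WARN:0@2.569] global loadsave.cpp:1063 imwrite_ Unsupported depth image for selected encoder is fallbacked to CV_8U.
```

View pics/c6.png

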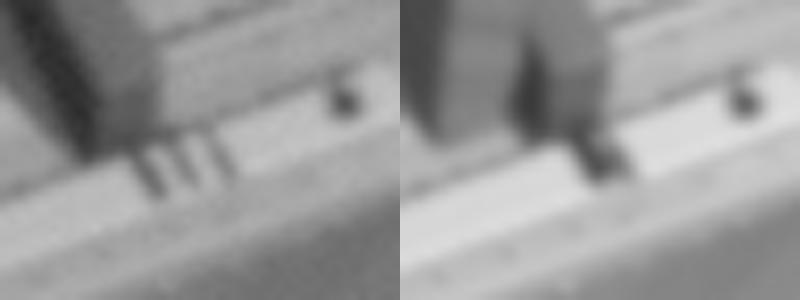

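The pointer stands between the lines. The vertical torque suggests the panel's right end carries most of the load, so I'll nudge the yaw and watch the torque.

Call:
play_rows --targets '[{"dx": 0.05, "dy": 0, "dz": 0.03, "wx": 0, "wy": 0, "wz": -0.5, "grip": 255}, {"dx": 0, "dy": 0, "dz": 0, "wx": 0, "wy": 0, "wz": -0.5, "grip": 255}, {"dx": 0, "dy": 0, "dz": 0, "wx": 0, "wy": 0, "wz": 0, "grip": 255}, {"dx": 0, "dy": 0, "dz": 0, "wx": 0, "wy": 0, "wz": 0, "grip": 255}, {"dx": 0, "dy": 0, "dz": 0, "wx": 0, "wy": 0, "wz": 0, "grip": 255}]'

```text
t: 15.92
tcp_pos: [0.532, -0.0966, 0.0617]
ee_rot: [-0.002, -0.594, 0.805, 0.002]
wrist_force: [-11.9, 2.4, 3.5]
opening: 0.0189
gripper_force: 98.7
```

```bash
cat >> prof.py <<'E'
from scipy.optimize import curve_fit
def travel(n=6):
    g=np.mean([cv2.cvtColor(capture("scene"),cv2.COLOR_RGB2GRAY).astype(np.float32) for _ in range(n)],0).astype(np.float32)
    xs=np.arange(5,36,1.);G=lambda x,m,s:np.exp(-(x-m)**2/2/s/s)
    f=lambda x,p,a,b,s,k:k-a*G(x,p,s)-b*(G(x,15.7,s)+G(x,24,s))
    q,_=curve_fit(f,xs,prof(g,xs*1e-3),p0=[20,70,50,2.3,215],bounds=([8,20,10,1,150],[32,200,150,4,255]));return q[0]-8,q
if __name__=="__main__":print(travel())
E
python3 st.py; python3 prof.py
```

```text
t 16.1167 tcp [ 0.532  -0.0966  0.0617] F [-12.2337   1.7984   3.3448] T [0.5168 2.7558 0.1491] along -12.25297375469654 lat -1.6482603337442632 jigx 0.0019483904811344647 rot [-0.0019 -0.5939  0.8045  0.0022] 0.018970116800052977
(np.float64(11.424962440676747), array([ 19.42496244, 102.393833  ,  60.16616693,   2.20715065,
       217.59582519]))
```

Call:
play_rows --targets '[{"dx": 0.1, "dy": -0.03, "dz": 0, "wx": 0, "wy": 0, "wz": 0.2, "grip": 255}, {"dx": 0, "dy": 0, "dz": 0, "wx": 0, "wy": 0, "wz": 0, "grip": 255}, {"dx": 0, "dy": 0, "dz": 0, "wx": 0, "wy": 0, "wz": 0, "grip": 255}, {"dx": 0, "dy": 0, "dz": 0, "wx": 0, "wy": 0, "wz": 0, "grip": 255}, {"dx": 0, "dy": 0, "dz": 0, "wx": 0, "wy": 0, "wz": 0, "grip": 255}]'

```text
t: 16.83
tcp_pos: [0.5329, -0.0969, 0.0617]
ee_rot: [-0.002, -0.595, 0.804, 0.002]
wrist_force: [-13.1, 2.1, 3.8]
opening: 0.0187
gripper_force: 98.8
```

```bash
python3 st.py; python3 prof.py;python3 - <<'E'
from h import *
b=np.mean([capture("scene")[:,:,::-1].astype(float) for _ in range(4)],0).astype(np.uint8)
A=cv2.resize(b[230:350,240:390],(750,600),interpolation=2)
cv2.imwrite("pics/c7.png",A)
E
```

```text
t 17.0333 tcp [ 0.5329 -0.0969  0.0617] F [-12.7127   2.1212   3.5189] T [ 0.5652  2.9456 -0.0214] along -12.802337868160034 lat -1.470245294351349 jigx 0.0028758523496535326 rot [-0.002  -0.5952  0.8036  0.0023] 0.018837873952400736
(np.float64(12.051940775051534), array([ 20.05194078, 106.19810792,  62.33382292,   2.21285288,
       217.84138156]))
```

View pics/c7.png

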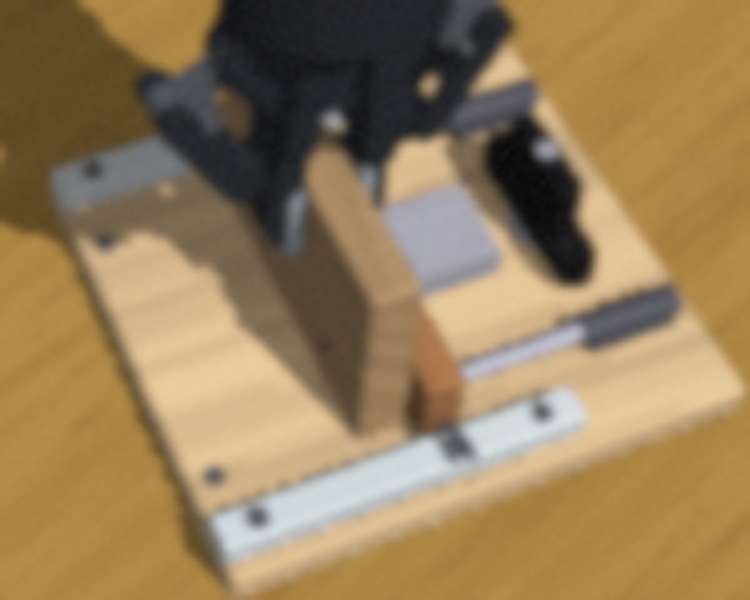

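The panel stands upright on the board, flat against the fence with the yaw torque near 0. The fence has travelled about 12 mm, so the pointer at (457,445) is midway between the lines. The bar is crosswise, so I'm handing in.

```bash
python3 -c "
from rig import *
print(hand_in())"
```

```text
the job is handed in; nothing more can be done
None
```

I handed the job in with the clamp bar turned crosswise and the panel upright on the board, held flat against the fence. The fence has moved about 12 mm (roughly 10 N of spring force), with its pointers between the lines, and I left the cup, matchbox, egg timer and small bowl where they were.

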